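# Close the bread display

### The job

Close up the bread display tray: with the fingertips, push the light-brown loaf that sticks out of the front back onto its board until it is fully inside with about a finger's breadth to spare behind the gate line, then push both front gates fully shut. Only push: do not lift the loaf, and leave the dark loaf and the things on the counter where they are. Finish with the hand clear of everything.

Things in the scene. Friction and masses are not known exactly. Their poses are not given: they have to be found in the camera images.
- tray: Bread display tray, fixed: steel base 220 (x) x 372 (y) x 38 mm, oak ends to 105 and back to 150 mm high, open on top. Origin: centre of its underside; x points from the open front to the back; may be turned. Front edge at x = -110 mm, back wall at x = +98. A divider at y = 0 (83 mm high) parts two bays, each with one loaf on a board centred at y = +-72.5 mm, its top 50 mm above the counter.
- left_gate (a joint): Left (+y) front gate, angle in rad: 0 = shut flush across the front; grows as it swings outwards to the robot (starts 0.95 to 1.3, stop at 1.5). Black frame, clear panel, 178 long, 8 thick, 30 to 105 mm above the counter. Upright hinge at x = -114, y = +182 mm in the tray's frame (mid-plane); free end at y = +4 when shut. 1 to 2 N at the end moves it; it stays where left.
- right_gate (a joint): The same for the gate of the right (-y) bay, mirrored: hinge at x = -114, y = -182 mm in the tray's frame, upright, at its outer (-y) end; 0 = shut flush, grows as it swings outwards.
- left_gate_hinge (a point): Point on the left gate's hinge axis, 67.5 mm above the counter (mid-height of the gate).
- left_gate_tip (a point): Middle of the left gate's free end, 67.5 mm above the counter, 178 mm from the hinge axis. A brass plate marks the top rail near that end.
- right_gate_hinge (a point): Point on the right gate's hinge axis, 67.5 mm above the counter.
- right_gate_tip (a point): Middle of the right gate's free end, 67.5 mm above the counter, 178 mm from the hinge axis.
- loaf_out: Light-brown loaf (rigid, about 0.35 kg) with three pale slashes, sticking out past the gate line of either the left or the right bay: 160 long, 76 wide, 60 mm high, rounded ends, flat underside. Origin: centre of its underside, resting on the board 50 mm above the counter; x runs from the end that sticks out to the end in the tray. It slides under 1 to 3 N.
- loaf_out_nose (a point): The end of the light-brown loaf that sticks out towards the robot, 24 mm above its underside (80 mm from its centre).
- loaf_in_center (a point): Centre (half-way up) of the dark-brown loaf, same size, that already lies fully inside the other bay. Leave it where it is.
- jam_jar: The red jam jar, loose, diameter 64, height 85 mm, stands beside the tray on the left; origin at the underside. Leave it alone.
- honey_jar: The amber honey jar, loose, diameter 60, height 75 mm, stands beside the tray on the right; origin at the underside. Leave it alone.
- sample_bowl: The white bowl, loose, rim diameter 120, height 45 mm, left of the tray; origin at the underside. Leave it alone.
- tongs: The bread tongs, loose, about 250 mm long, lie on the counter at the right, nearer the robot; origin at the underside. Leave it alone.
- card_stand: The black card stand, loose, wooden foot with a blank black card, 85 wide, 72 mm high, right of the tray; origin at the underside. Leave it alone.
There are look-alikes about, which are no part of the job. Of the things shaped like the loaf_out, the brown one is meant.

How it is judged:
On the way, in this order (a step that is already met when the one before it is completed fails the run):
1. the light-brown loaf has been pushed fully inside, at least 8 mm behind the tray's front edge (before the second gate is shut) (x of loaf_out_nose in the frame of tray above -0.102 m and height (world z) of loaf_out between 0.044 and 0.062 m and angle between loaf_out's own z axis and vertical below 0.15 rad), for 0.2 s.
2. both gates are pushed shut (value of joint each of left_gate, right_gate below 0.05 rad), for 0.2 s.
At the end, for the whole second after the job is handed in: The near end of the light-brown loaf lies at least 8 mm behind the tray's front edge, the loaf resting flat on its board (within 12 mm of its starting height, tilt under 0.15 rad) and still; both gates are within 0.05 rad of shut (all of step 1 and all of step 2 and linear speed of loaf_out below 0.02 m/s); the robot touches nothing.
It fails at once if the light-brown loaf is lifted (20 mm) or tipped (0.35 rad) (height (world z) of loaf_out above 0.07 m or angle between loaf_out's own z axis and vertical above 0.35 rad).
It fails at once if the dark loaf is moved by more than 25 mm (distance of loaf_in_center from where it was at the start of the episode above 0.025 m).
It fails at once if something else on the counter (jar, bowl, tongs, card stand) is moved by more than 25 mm (distance of any of jam_jar, honey_jar, sample_bowl, tongs, card_stand from where it was at the start of the episode above 0.025 m).
It also fails if it takes over 72 s, if anything falls off the work surface, if the arm or the gripper's body presses on something with over 40 N, if the wrist force passes 120 N, or if a joint passes its speed limit or range.

### The arm

A 6-joint arm with a two-finger parallel gripper is mounted at the origin on the work surface. World frame = base frame: x ahead of the robot, y to its left, z up, the work surface at z = 0. Lengths are in m, angles in rad, forces in N, time in s.
With the tool pointing down it reaches from about 0.325 to 1 m from the base axis. Payload 5.1 kg.
Tool frame: the origin (TCP) lies midway between the tips of the shut fingers; the grasp point (between the pads) lies 19 mm behind it (arm.pinch_z is the distance from the TCP to the grasp point, in m); x points along the fingers, y is the direction in which the jaws open and shut, and the axes are right-handed (so a half turn about x gives the same grasp; the last joint's range is limited). The gripper opens to 85 mm and grips with 20 to 120 N. Pads are 22 mm wide; open, the fingers measure 114 mm over their backs; the gripper's body (76 mm by 85 mm) begins 54 mm behind the grasp point. The pads swing forward as they close: fully open they stand 13 mm farther back than shut.
Start: joints at [1.044, 0.124, 1.65, -0, 1.367, -0.083], TCP at [0.279, 0.587, 0.231] pointing down, gripper open.
Joint ranges: [-2.61, 2.61], [-1.02, 2.33], [0.03, 2.71], [-1.35, 4.49], [0.32, 2.68], [-2.91, 2.91]. Speed limits (rad/s): [2.57, 2.57, 3.14, 3.14, 3.14, 3.14].

### API

Orientations are given as a unit quaternion [w, x, y, z].
In Python, from plant import arm, vision gives the robot as it stands. The module is installed in compiled form; this text tells all that it offers.
- The arm moves only by the shell command python3 -m pendant 'ROWS'. ROWS is JSON, a list of rows, each an object with "xyz": the shift along the tool's x, y, z in cm, a list of three; "turn": the turn about the tool's x in degrees; "gripper": the gripper command: -1 is fully open, 1 is shut, values between are in proportion. A call has 1 to 8 rows; each row is the pose to reach, as a shift and turn from the pose commanded when the call began, along the tool's axes at that moment; what a row does not reach only later rows make up. A row lasts 1/10 s, in which the tool goes at most 50 mm and 8.59 degrees, less where a joint would pass 70% of its speed; a pose out of reach is approached as far as the arm can. A call with a gripper value outside its range is refused whole. The fingers move at their own pace and stop on an object; the grip force is fixed at half the most. Time passes only in rows, so rows that repeat a pose let the fingers close. It gives the time, the measured TCP pose, the force and the opening at its end, in the units of the state.
- arm.get_state(): the state, without advancing time (a new reading comes with each control period).
- vision.read_camera(name): name is "scene" or "top" or "wrist"; returns the picture (480x640x3 uint8, blue, green, red); there is no depth.
- vision.get_calibration(name): a dict with "K" (3x3 intrinsics, pixels), "xyz" and "orientation" of the camera in the world; the wrist camera has in their place "mount" (4x4, takes a point from camera to tool coordinates, whose origin is the TCP and whose axes are the tool frame's). Camera axes: x right, y down, z forward; pixel columns grow to the right and rows downward; lengths in m; the calibration is good to about 2 mm. A picture is of the moment at which its call begins: read the wrist's pose just before it. get_calibration takes no time and is no camera call.
- arm.finish_job(): hands the job in, once; it reports no verdict.
The state is a dict: "t": time; "q": joint angles; "joint_vel": joint speeds; "joint_torque": joint torques, N m; "tcp_pos": TCP position; "eef_rot": TCP orientation; "contact_force": force on the tool from outside, world axes, zero at the start; "torque": the same for the moment, N m; "gripper_width": finger opening in m.
Only numpy, scipy, OpenCV 4.12 (cv2) and the standard library are available. Lean on these libraries where they do the work, as an engineer would, in place of code of your own. Each camera call takes 0.05 s, during which the arm holds its last target.

## Working session

There is one attempt and no reset: what is moved stays moved. The work goes in short steps, Python scripts to look and compute and a shell command to move; the robot and the scene stay as the last step left them, time stands still between calls to the robot, and variables do not carry over. Pictures are saved under pics/ and viewed, and the job is handed in when it is done.

```bash
mkdir -p pics; python3 - <<'E'
from plant import arm, vision
import cv2,json
s=arm.get_state();print(s)
for n in("scene","top"):
    cv2.imwrite(f"pics/{n}0.png",vision.read_camera(n))
    print(n,vision.get_calibration(n))
print(vision.get_calibration("wrist"))
E
```

```text
{'t': 0.0, 'q': array([ 1.04440364e+00,  1.24510585e-01,  1.65166832e+00,  1.53817552e-05,
        1.36750927e+00, -8.26376957e-02]), 'joint_vel': array([ 0.00147183,  0.00063873, -0.00052302, -0.00032426,  0.00163117,
       -0.00206872]), 'joint_torque': array([ 2.32240622e-03, -4.23578918e+01, -3.65469575e+01, -4.64514562e-05,
        6.82899234e-03,  2.53289971e-05]), 'tcp_pos': array([0.27880374, 0.58649385, 0.23005283]), 'eef_rot': array([ 0.68954493,  0.15490276,  0.68999937, -0.15631315]), 'contact_force': array([ 0.01927664,  0.79613912, -0.12400262]), 'torque': array([-0.06628995,  0.03670125, -0.03510887]), 'gripper_width': 0.08530146541667176}
scene {'K': array([[496.200794  ,   0.        , 326.04490516],
       [  0.        , 496.200794  , 238.18601134],
       [  0.        ,   0.        ,   1.        ]]), 'xyz': array([ 0.94883517, -0.70033045,  0.75653197]), 'orientation': array([-0.42006718,  0.85843742,  0.26396994, -0.13018689])}
top {'K': array([[492.34915714,   0.        , 319.18405591],
       [  0.        , 492.34915714, 245.03446658],
       [  0.        ,   0.        ,   1.        ]]), 'xyz': array([0.27091235, 0.01760413, 1.09720435]), 'orientation': array([ 0.05731574, -0.7011779 ,  0.70763368, -0.06571932])}
{'K': array([[352.21676315,   0.        , 318.74779027],
       [  0.        , 352.21676315, 236.22436394],
       [  0.        ,   0.        ,   1.        ]]), 'mount': array([[ 5.16770983e-04, -2.80174183e-01,  9.59949040e-01,
        -1.44377278e-01],
       [ 9.99999857e-01,  2.77923262e-04, -4.57215922e-04,
         1.11378410e-03],
       [-1.38692071e-04,  9.59949139e-01,  2.80174286e-01,
        -7.08601210e-02],
       [ 0.00000000e+00,  0.00000000e+00,  0.00000000e+00,
         1.00000000e+00]])}
```

View pics/scene0.png

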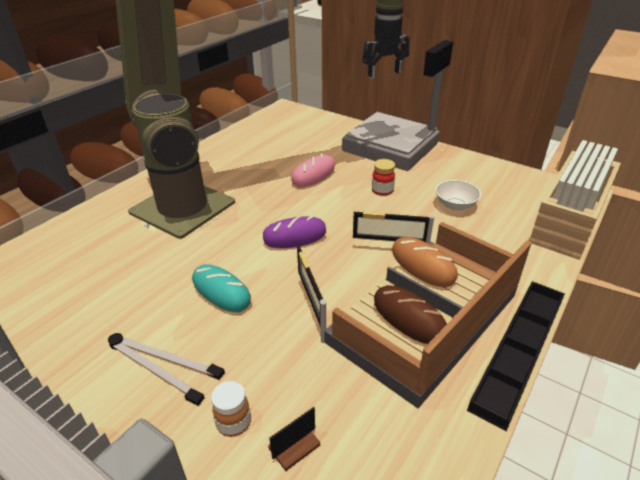

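View pics/top0.png

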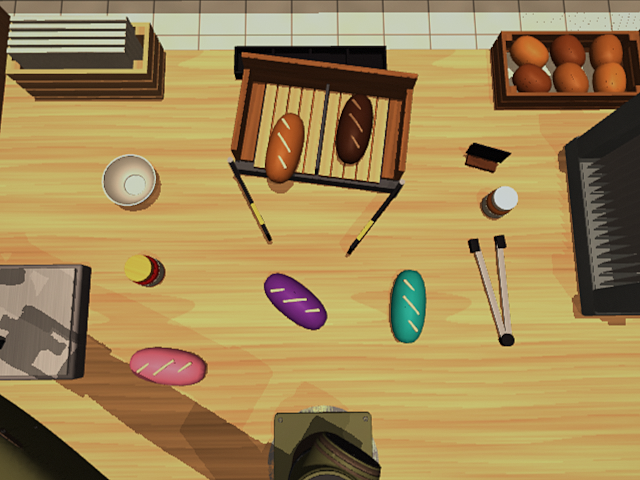

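The top view (robot at the bottom, +y to the left) shows these candidates for the loaf:
- light-brown, sticking out of the left bay, (285,147)
- dark-brown, right bay, (354,130)
- purple, (295,301)
- teal, (408,306)
- pink, (168,367)
- crate loaves, (570,62)

I choose the light-brown one with three slashes at (285,147). I'll check it in a crop.

```bash
python3 - <<'E'
import cv2
a=cv2.imread("pics/top0.png")[40:260,215:425]
cv2.imwrite("pics/c1.png",cv2.resize(a[:150],None,fx=3.8,fy=3.8,interpolation=cv2.INTER_CUBIC))
cv2.imwrite("pics/c2.png",cv2.resize(a[105:],None,fx=3.8,fy=3.8,interpolation=cv2.INTER_CUBIC))
E
```

```text
(no output)
```

View pics/c1.png

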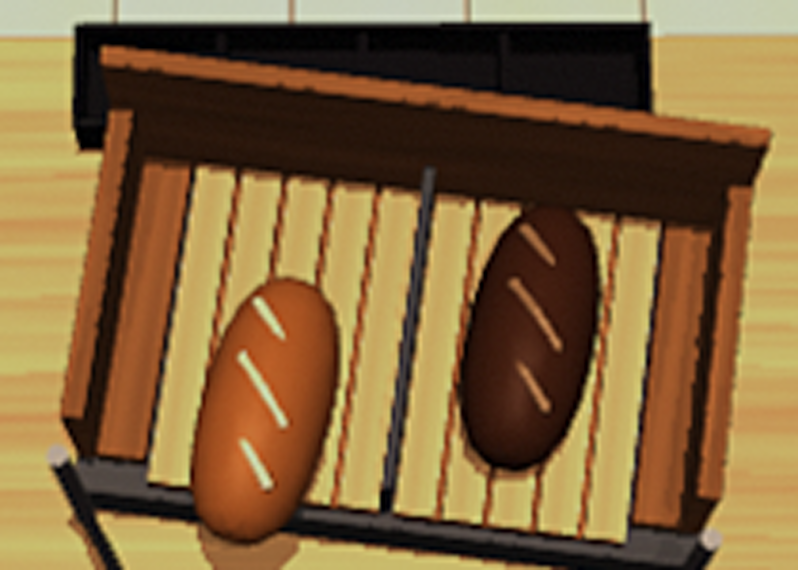

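View pics/c2.png

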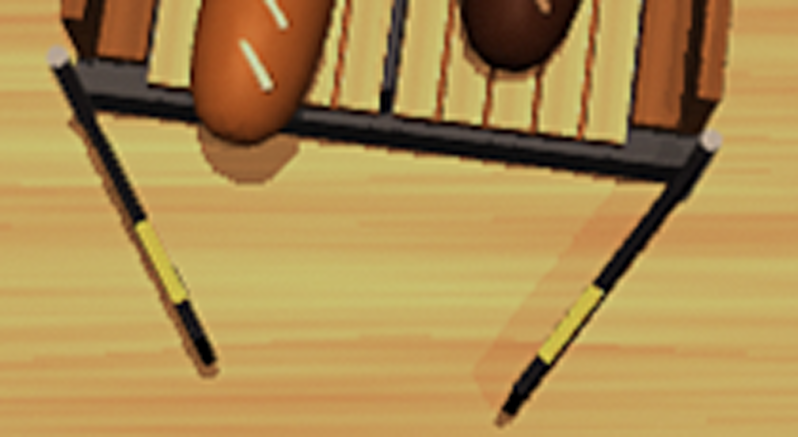

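The crop confirms it: a light-brown loaf with three pale slashes and its nose at about (280,182), over the front edge in the left bay. The gates are open on both sides, with hinges at (230,160) and (402,182) and tips at (270,240) and (348,254).

```bash
cat > h.py <<'E'
import numpy as np
from scipy.spatial.transform import Rotation as R
from scipy.optimize import least_squares
def rot(q): return R.from_quat([q[1],q[2],q[3],q[0]]).as_matrix()
def pix(c,u,v,z):
    M=rot(c["orientation"]); d=M@np.linalg.inv(c["K"])@np.array([u,v,1.]); o=c["xyz"]
    return o+d*(z-o[2])/d[2]
def proj(c,p):
    q=c["K"]@(rot(c["orientation"]).T@(np.asarray(p,float)-c["xyz"])); return q[:2]/q[2]
def toworld(T,p):
    x,y,a=T; return np.array([x+np.cos(a)*p[0]-np.sin(a)*p[1], y+np.sin(a)*p[0]+np.cos(a)*p[1], p[2] if len(p)>2 else 0])
def totray(T,p):
    x,y,a=T; d=np.array(p[:2])-[x,y]; return np.array([np.cos(a)*d[0]+np.sin(a)*d[1],-np.sin(a)*d[0]+np.cos(a)*d[1]])
E
python3 - <<'E'
from h import *
from plant import vision,arm
c=vision.get_calibration("top")
pts=[((-.114,.182,.108),(230.3,160)),((-.114,-.182,.108),(402.1,182.4)),((.110,.186,.15),(242.1,52.6)),((.110,-.186,.15),(417.6,74.7))]
f=lambda T:np.concatenate([proj(c,toworld(T,p))-u for p,u in pts])
r=least_squares(f,[.55,0,0]);T=r.x;print(T,r.fun.round(1)); np.save("T.npy",T)
for n,uv,z,h in(("L",(269.7,240.3),.105,(-.114,.182)),("R",(347.9,253.7),.105,(-.114,-.182))):
    w=pix(c,*uv,z);t=totray(T,w);d=t-h;print(n,w,t,np.hypot(*d),np.arctan2(-d[0],abs(d[1])))
for uv in((279.5,182.1),(292.6,112.9)): w=pix(c,*uv,.074);print(w,totray(T,w))
s=arm.get_state();print(rot(s["eef_rot"]).round(3))
E
```

```text
[ 0.71425803 -0.00548272 -0.13954099] [-0.4  0.5  0.   0.2 -0.3 -0.5  0.7 -0.4]
L [0.45616749 0.10609883 0.105     ] [-0.2711016   0.07459952] 0.1903044274366289 0.9711368103133451
R [ 0.42705498 -0.05356414  0.105     ] [-0.27772384 -0.08756074] 0.18900865046625204 1.047594996444375
[0.58947468 0.0886787  0.074     ] [-0.13666722  0.07589023]
[0.74840252 0.06031672 0.074     ] [0.02466066 0.06990897]
[[-0.001  0.429  0.903]
 [-0.002  0.903 -0.429]
 [-1.    -0.002 -0.   ]]
```

```bash
cat >> h.py <<'E'
def plan(tgts,T=None,show=True):
    "tgts: (tray x,tray y,world z) -> tool shift in cm from present measured pose"
    from plant import arm
    T=np.load("T.npy") if T is None else T
    s=arm.get_state(); M=rot(s["eef_rot"]); p=s["tcp_pos"]
    ya=np.degrees(np.arctan2(M[1,1],M[0,1])); want=90+np.degrees(T[2])
    print("t",s["t"].round(2) if hasattr(s["t"],"round") else s["t"],"tcp",p.round(4),"tray",totray(T,p).round(4),"F",s["contact_force"].round(1),"w",round(s["gripper_width"],3),"turn to align",round(-(want-ya),1))
    for t in tgts: print(t,(100*M.T@(toworld(T,t)-p)).round(2))
E
python3 - <<'E'
from h import *
from plant import vision
c=vision.get_calibration("top")
T=np.load("T.npy")
for n,uv in (("jam",(141,268)),("honey",(503,197)),("tongs",(474,245))):print(n,totray(T,pix(c,*uv,.06)))
plan([(-.19,.076,.23),(-.19,.076,.062)])
E
```

```text
jam [-0.35785827  0.34037227]
honey [-0.10131821 -0.41119875]
tongs [-0.2160609  -0.35609718]
t 0.1 tcp [0.2788 0.5865 0.2302] tray [-0.5135  0.5257] F [-0.9  0.7  0.5] w 0.085 turn to align -17.4
(-0.19, 0.076, 0.23) [  0.07 -33.21  44.34]
(-0.19, 0.076, 0.062) [ 16.87 -33.18  44.34]
```

```bash
python3 -m pendant '[{"xyz":[0,-33.2,44.3],"turn":-17.4,"gripper":1},{"xyz":[0,-33.2,44.3],"turn":-17.4,"gripper":1},{"xyz":[0,-33.2,44.3],"turn":-17.4,"gripper":1},{"xyz":[0,-33.2,44.3],"turn":-17.4,"gripper":1},{"xyz":[0,-33.2,44.3],"turn":-17.4,"gripper":1},{"xyz":[0,-33.2,44.3],"turn":-17.4,"gripper":1},{"xyz":[0,-33.2,44.3],"turn":-17.4,"gripper":1},{"xyz":[0,-33.2,44.3],"turn":-17.4,"gripper":1}]'
python3 - <<'E'
from h import *
plan([(-.19,.076,.23),(-.19,.076,.062)])
E
```

```text
t: 0.9
tcp_pos: [0.465, 0.2318, 0.231]
eef_rot: [0.705, 0.049, 0.705, -0.049]
contact_force: [1.4, 0.4, -0.1]
gripper_width: 0.0002
t 0.9 tcp [0.465  0.2318 0.231 ] tray [-0.2798  0.2003] F [ 1.4  0.4 -0.1] w 0.0 turn to align -0.0
(-0.19, 0.076, 0.23) [  0.1  -12.43   8.98]
(-0.19, 0.076, 0.062) [ 16.9  -12.42   8.99]
```

```bash
python3 -m pendant '[{"xyz":[0,-12.4,9],"turn":0,"gripper":1},{"xyz":[0,-12.4,9],"turn":0,"gripper":1},{"xyz":[0,-12.4,9],"turn":0,"gripper":1},{"xyz":[0,-12.4,9],"turn":0,"gripper":1},{"xyz":[5,-12.4,9],"turn":0,"gripper":1},{"xyz":[9,-12.4,9],"turn":0,"gripper":1},{"xyz":[9,-12.4,9],"turn":0,"gripper":1}]'
python3 - <<'E'
from h import *
from plant import vision
import cv2
plan([(-.19,.076,.062),(-.145,.076,.062),(-.102,.076,.062)])
cv2.imwrite("pics/w1.png",vision.read_camera("wrist"))
cv2.imwrite("pics/s1.png",cv2.resize(vision.read_camera("scene")[130:400,230:560],None,fx=2.2,fy=2.2))
E
```

```text
t: 1.6
tcp_pos: [0.5313, 0.0983, 0.1341]
eef_rot: [0.7, 0.049, 0.71, -0.05]
contact_force: [-0.4, -0.2, -0.9]
gripper_width: 0.0
t 1.6 tcp [0.5313 0.0983 0.1341] tray [-0.1956  0.0773] F [-0.4 -0.2 -0.9] w 0.0 turn to align -0.0
(-0.19, 0.076, 0.062) [ 7.2  -0.11  0.66]
(-0.145, 0.076, 0.062) [ 7.14 -0.11  5.16]
(-0.102, 0.076, 0.062) [ 7.08 -0.11  9.46]
```

View pics/w1.png

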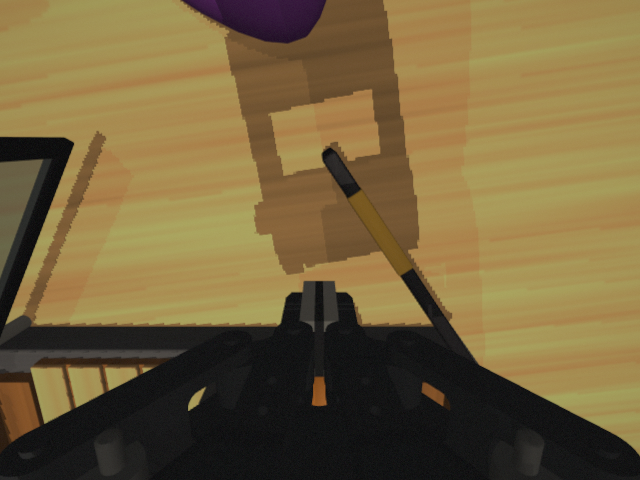

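View pics/s1.png

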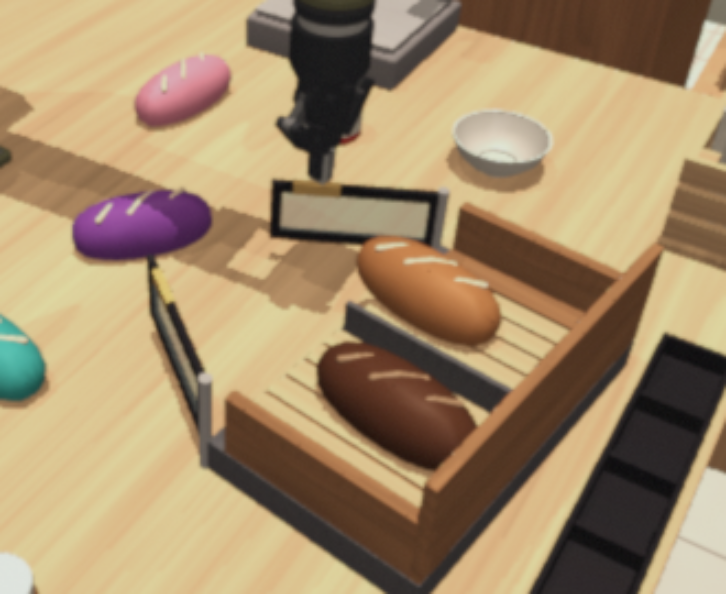

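The wrist view shows the shut fingers with the left gate's top rail to the right (brass plate about (380,230)). The scene crop shows the fingers between the gates, with the loaf ahead of them. Next I go down just in front of the nose.

```bash
python3 -m pendant '[{"xyz":[0,0,3],"turn":0,"gripper":1},{"xyz":[3,0,3],"turn":0,"gripper":1},{"xyz":[7,0,3],"turn":0,"gripper":1},{"xyz":[7,0,3],"turn":0,"gripper":1},{"xyz":[7,0,3],"turn":0,"gripper":1}]'
python3 - <<'E'
from h import *
plan([(-.145,.076,.062),(-.102,.076,.062)])
E
```

```text
t: 2.2
tcp_pos: [0.5673, 0.0947, 0.0735]
eef_rot: [0.706, 0.049, 0.705, -0.049]
contact_force: [0.3, -0.3, 1.8]
gripper_width: 0.0
t 2.2 tcp [0.5673 0.0947 0.0735] tray [-0.1594  0.0788] F [ 0.3 -0.3  1.8] w 0.0 turn to align -0.0
(-0.145, 0.076, 0.062) [ 1.15 -0.28  1.44]
(-0.102, 0.076, 0.062) [ 1.16 -0.28  5.74]
```

```bash
python3 -m pendant '[{"xyz":[1,-0.2,0],"turn":0,"gripper":1},{"xyz":[1,-0.2,0.7],"turn":0,"gripper":1},{"xyz":[1,-0.2,1.4],"turn":0,"gripper":1},{"xyz":[1,-0.2,2.1],"turn":0,"gripper":1},{"xyz":[1,-0.2,2.8],"turn":0,"gripper":1},{"xyz":[1,-0.2,3.4],"turn":0,"gripper":1},{"xyz":[1,-0.2,3.4],"turn":0,"gripper":1}]'
python3 - <<'E'
from h import *
from plant import vision
import cv2
plan([(-.102,.076,.064)])
cv2.imwrite("pics/s2.png",cv2.resize(vision.read_camera("scene")[130:400,230:560],None,fx=2.2,fy=2.2))
t=vision.read_camera("top");cv2.imwrite("pics/t2.png",cv2.resize(t[40:260,215:425],None,fx=2.7,fy=2.7))
E
```

```text
t: 2.9
tcp_pos: [0.601, 0.0872, 0.0615]
eef_rot: [0.706, 0.05, 0.705, -0.05]
contact_force: [-0.1, 0.0, 0.1]
gripper_width: 0.0
t 2.9 tcp [0.601  0.0872 0.0615] tray [-0.1251  0.0761] F [-0.1  0.   0.1] w 0.0 turn to align -0.0
(-0.102, 0.076, 0.064) [-0.25 -0.    2.31]
```

View pics/s2.png

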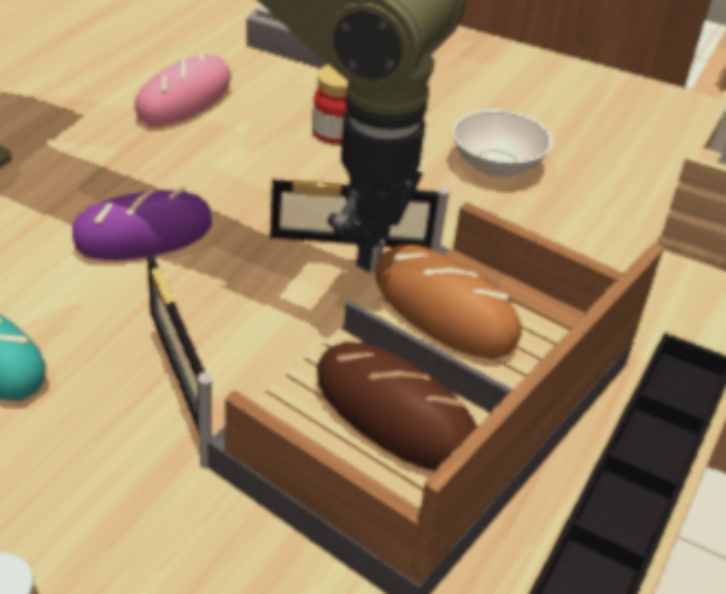

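View pics/t2.png

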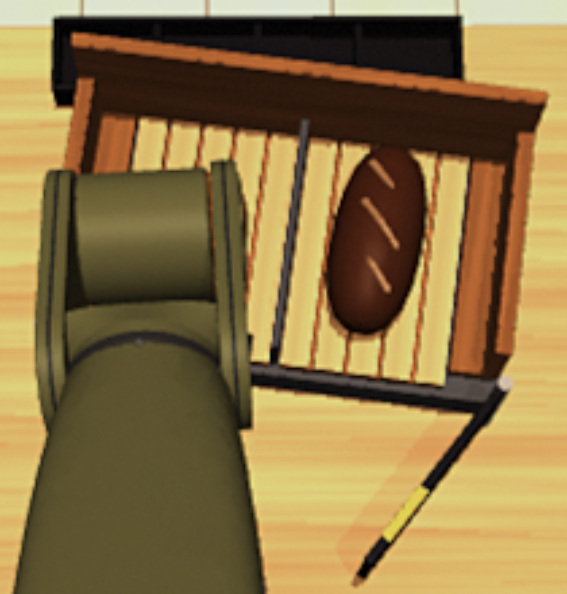

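The scene crop shows the loaf sliding straight in and lying flat, with its nose at (378,265) against the fingers. The dark loaf has not moved. I push on.

```bash
python3 -m pendant '[{"xyz":[-0.1,0,0.7],"turn":0,"gripper":1},{"xyz":[-0.1,0,1.4],"turn":0,"gripper":1},{"xyz":[-0.1,0,2.0],"turn":0,"gripper":1},{"xyz":[-0.1,0,2.4],"turn":0,"gripper":1},{"xyz":[-0.1,0,2.4],"turn":0,"gripper":1}]'
python3 -m pendant '[{"xyz":[0,0,-1.5],"turn":0,"gripper":1},{"xyz":[0,0,-4],"turn":0,"gripper":1},{"xyz":[-4,0,-5],"turn":0,"gripper":1},{"xyz":[-9,0,-5],"turn":0,"gripper":1},{"xyz":[-12,2,-8],"turn":0,"gripper":1},{"xyz":[-12,6,-12],"turn":0,"gripper":1},{"xyz":[-12,10,-15],"turn":0,"gripper":1},{"xyz":[-12,14,-15],"turn":0,"gripper":1}]'
python3 - <<'E'
from h import *
from plant import vision
import cv2
plan([])
t=vision.read_camera("top");cv2.imwrite("pics/top3.png",t);cv2.imwrite("pics/t3.png",cv2.resize(t[40:260,215:425],None,fx=2.7,fy=2.7))
cv2.imwrite("pics/s3.png",cv2.resize(vision.read_camera("scene")[130:400,230:560],None,fx=2.2,fy=2.2))
E
```

```text
t: 3.5
tcp_pos: [0.6244, 0.0839, 0.0625]
eef_rot: [0.706, 0.05, 0.705, -0.05]
contact_force: [0.3, 0.2, 0.8]
gripper_width: -0.0004
t: 4.3
tcp_pos: [0.4924, 0.2448, 0.1833]
eef_rot: [0.706, 0.05, 0.705, -0.049]
contact_force: [1.1, -0.9, 0.6]
gripper_width: -0.0004
t 4.3 tcp [0.4924 0.2448 0.1833] tray [-0.2545  0.217 ] F [ 1.1 -0.9  0.6] w -0.0 turn to align -0.0
```

View pics/t3.png

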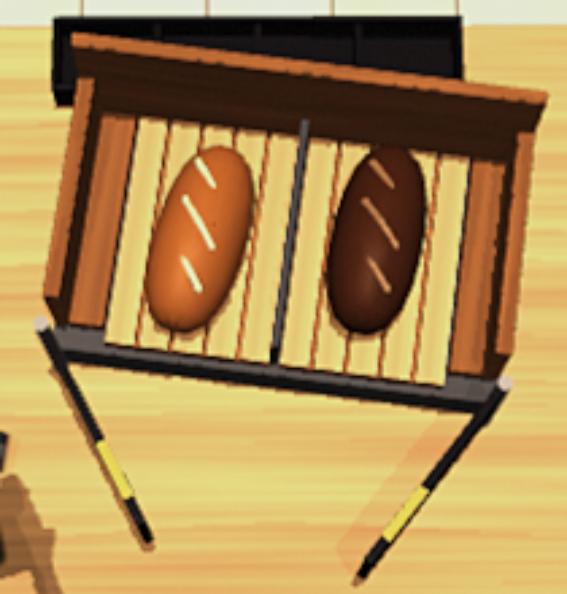

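View pics/s3.png

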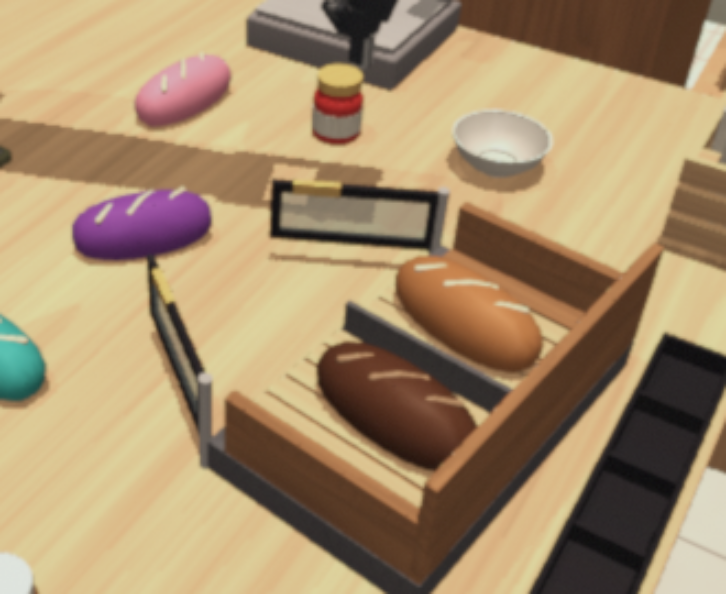

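The top crop shows the loaf fully inside with its nose at (178,333), well behind the sill. The left gate is unmoved. Next: the numbers for the left gate.

```bash
cat >> h.py <<'E'
def gate(side,ths,r=.15,gap=0):
    out=[]
    for th in ths:
        s,c_=np.sin(th),np.cos(th); d=.004+.011*c_+.0145*s+gap
        x=-.114-r*s-d*c_; y=.182-r*c_+d*s
        out.append((round(x,4),round(side*y,4),.072))
    return out
E
python3 - <<'E'
from h import *
from plant import vision
c=vision.get_calibration("top");T=np.load("T.npy")
print("nose",totray(T,pix(c,280.9,163.3,.074)))
print("approach");plan([(-.2545,.217,.072)]+gate(1,[1.0],gap=.025))
print("arc");plan(gate(1,[.97,.8,.65,.5,.35,.2,.1,.04,0,-.03]))
E
```

```text
nose [-0.09428382  0.07893957]
approach
t 4.4 tcp [0.4941 0.2478 0.1835] tray [-0.2533  0.2202] F [ 0.1 -0.8 -0.5] w -0.0 turn to align 0.3
(-0.2545, 0.217, 0.072) [11.15 -0.35 -0.15]
(np.float64(-0.2657), np.float64(0.1406), 0.072) [11.13 -7.99 -1.31]
arc
t 4.4 tcp [0.4941 0.2478 0.1835] tray [-0.2533  0.2202] F [ 0.1 -0.8 -0.5] w -0.0 turn to align 0.3
(np.float64(-0.2503), np.float64(0.1155), 0.072) [ 11.12 -10.51   0.22]
(np.float64(-0.237), np.float64(0.0933), 0.072) [ 11.12 -12.73   1.54]
(np.float64(-0.2219), np.float64(0.0756), 0.072) [ 11.12 -14.51   3.04]
(np.float64(-0.204), np.float64(0.0602), 0.072) [ 11.12 -16.06   4.82]
(np.float64(-0.1836), np.float64(0.0477), 0.072) [ 11.12 -17.32   6.85]
(np.float64(-0.1611), np.float64(0.0385), 0.072) [ 11.13 -18.25   9.1 ]
(np.float64(-0.1453), np.float64(0.0344), 0.072) [ 11.13 -18.67  10.68]
(np.float64(-0.1356), np.float64(0.0327), 0.072) [ 11.13 -18.84  11.65]
(np.float64(-0.129), np.float64(0.032), 0.072) [ 11.13 -18.91  12.31]
(np.float64(-0.1241), np.float64(0.0316), 0.072) [ 11.13 -18.96  12.8 ]
```

```bash
python3 -m pendant '[{"xyz":[5,-0.5,0],"turn":0,"gripper":1},{"xyz":[10,-2,0],"turn":0,"gripper":1},{"xyz":[11,-5,-0.5],"turn":0,"gripper":1},{"xyz":[11,-8,-1],"turn":0,"gripper":1},{"xyz":[11,-10.5,0.2],"turn":0,"gripper":1},{"xyz":[11,-12.7,1.5],"turn":0,"gripper":1},{"xyz":[11,-14.5,3],"turn":0,"gripper":1},{"xyz":[11,-14.5,3],"turn":0,"gripper":1}]'
python3 - <<'E'
from h import *
from plant import vision
import cv2
plan(gate(1,[.65,.5,.35,.2,.1,.04,0,-.03]))
cv2.imwrite("pics/s4.png",cv2.resize(vision.read_camera("scene")[130:400,230:560],None,fx=2.2,fy=2.2))
E
```

```text
t: 5.2
tcp_pos: [0.5057, 0.0936, 0.0732]
eef_rot: [0.706, 0.051, 0.704, -0.051]
contact_force: [-0.3, 0.3, -0.5]
gripper_width: 0.0001
t 5.2 tcp [0.5057 0.0936 0.0732] tray [-0.2203  0.0691] F [-0.3  0.3 -0.5] w 0.0 turn to align -0.2
(np.float64(-0.2219), np.float64(0.0756), 0.072) [ 0.12  0.65 -0.16]
(np.float64(-0.204), np.float64(0.0602), 0.072) [ 0.12 -0.88  1.63]
(np.float64(-0.1836), np.float64(0.0477), 0.072) [ 0.13 -2.12  3.68]
(np.float64(-0.1611), np.float64(0.0385), 0.072) [ 0.14 -3.03  5.93]
(np.float64(-0.1453), np.float64(0.0344), 0.072) [ 0.14 -3.44  7.51]
(np.float64(-0.1356), np.float64(0.0327), 0.072) [ 0.14 -3.6   8.48]
(np.float64(-0.129), np.float64(0.032), 0.072) [ 0.14 -3.67  9.14]
(np.float64(-0.1241), np.float64(0.0316), 0.072) [ 0.15 -3.71  9.63]
```

View pics/s4.png

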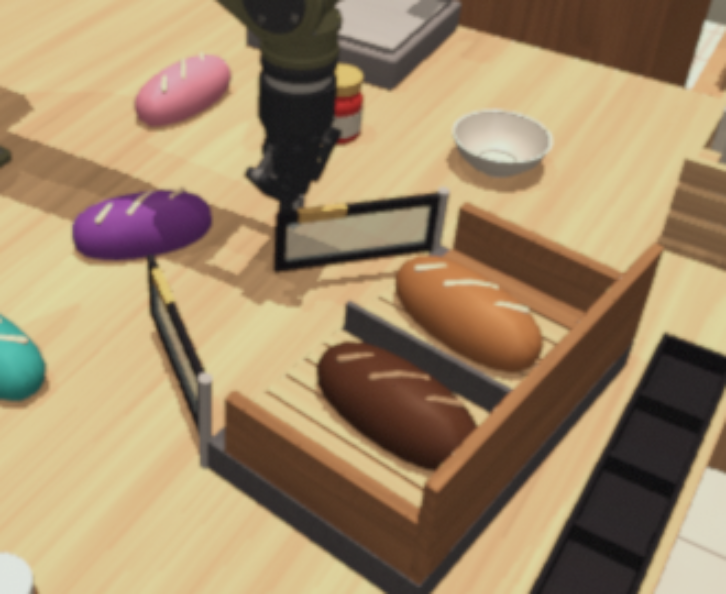

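The gate is swinging with the fingers behind it near the brass plate (310,212). I carry on along the arc.

```bash
python3 -m pendant '[{"xyz":[0,-0.5,1.6],"turn":0,"gripper":1},{"xyz":[0,-1.6,3.7],"turn":0,"gripper":1},{"xyz":[0,-2.4,5.9],"turn":0,"gripper":1},{"xyz":[0,-2.8,7.5],"turn":0,"gripper":1},{"xyz":[0,-3,8.5],"turn":0,"gripper":1},{"xyz":[0,-3,9.1],"turn":0,"gripper":1},{"xyz":[0,-3,9.1],"turn":0,"gripper":1}]'
python3 - <<'E'
from h import *
from plant import vision
import cv2
plan(gate(1,[0,-.03]))
cv2.imwrite("pics/s5.png",cv2.resize(vision.read_camera("scene")[130:400,230:560],None,fx=2.2,fy=2.2))
E
```

```text
t: 5.95
tcp_pos: [0.5901, 0.0539, 0.0724]
eef_rot: [0.706, 0.049, 0.705, -0.049]
contact_force: [-0.2, 0.3, 0.4]
gripper_width: 0.0002
t 5.95 tcp [0.5901 0.0539 0.0724] tray [-0.1312  0.0415] F [-0.2  0.3  0.4] w 0.0 turn to align -0.0
(np.float64(-0.129), np.float64(0.032), 0.072) [ 0.04 -0.95  0.22]
(np.float64(-0.1241), np.float64(0.0316), 0.072) [ 0.04 -0.99  0.71]
```

View pics/s5.png

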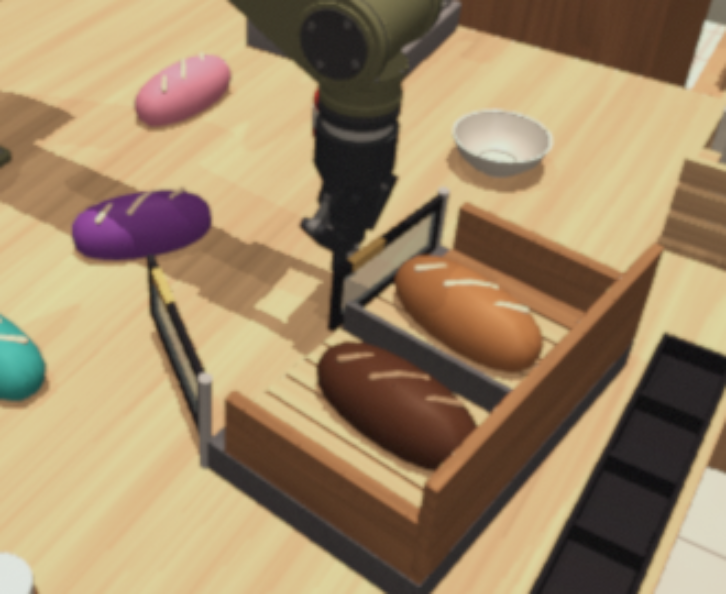

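The gate's free end (337,325) is almost at the divider. A small final push, watching the force.

```bash
python3 -m pendant '[{"xyz":[0,0,0.3],"turn":0,"gripper":1},{"xyz":[0,0,0.6],"turn":0,"gripper":1},{"xyz":[0,0,0.6],"turn":0,"gripper":1}]'; python3 -m pendant '[{"xyz":[0,0,0.4],"turn":0,"gripper":1},{"xyz":[0,0,0.4],"turn":0,"gripper":1}]'
python3 - <<'E'
from h import *
from plant import vision
import cv2
plan(gate(1,[0,-.03]))
E
```

```text
t: 6.3
tcp_pos: [0.595, 0.053, 0.0721]
eef_rot: [0.705, 0.049, 0.706, -0.049]
contact_force: [-3.3, 0.4, 1.4]
gripper_width: -0.0003
t: 6.5
tcp_pos: [0.595, 0.053, 0.0721]
eef_rot: [0.701, 0.049, 0.71, -0.049]
contact_force: [-20.2, 2.1, 13.8]
gripper_width: -0.0002
t 6.5 tcp [0.595  0.053  0.0721] tray [-0.1263  0.0413] F [-20.2   2.1  13.8] w -0.0 turn to align -0.0
(np.float64(-0.129), np.float64(0.032), 0.072) [ 0.01 -0.93 -0.27]
(np.float64(-0.1241), np.float64(0.0316), 0.072) [ 0.01 -0.97  0.22]
```

It has hit the stop: 20 N and no further motion. I back off, rise and cross over to the right side.

```bash
python3 -m pendant '[{"xyz":[0,0,-2],"turn":0,"gripper":1},{"xyz":[0,0,-5],"turn":0,"gripper":1},{"xyz":[-5,0,-6],"turn":0,"gripper":1},{"xyz":[-10,-2,-7],"turn":0,"gripper":1},{"xyz":[-11,-7,-9],"turn":0,"gripper":1},{"xyz":[-11,-12,-12],"turn":0,"gripper":1},{"xyz":[-11,-17,-14],"turn":0,"gripper":1},{"xyz":[-11,-22,-14],"turn":0,"gripper":1}]'
python3 -m pendant '[{"xyz":[0,-4,0],"turn":0,"gripper":1},{"xyz":[0,-4,0],"turn":0,"gripper":1}]'
python3 - <<'E'
from h import *
from plant import vision
import cv2
plan([(-.27,-.215,.072)]+gate(-1,[1.05],gap=.025)+gate(-1,[1.05,.9,.8,.65]))
t=vision.read_camera("top");cv2.imwrite("pics/t6.png",cv2.resize(t[40:260,215:425],None,fx=2.7,fy=2.7))
E
```

```text
t: 7.3
tcp_pos: [0.4339, -0.129, 0.183]
eef_rot: [0.706, 0.049, 0.704, -0.049]
contact_force: [0.9, 0.0, -0.3]
gripper_width: -0.0001
t: 7.5
tcp_pos: [0.429, -0.1717, 0.1831]
eef_rot: [0.706, 0.051, 0.704, -0.052]
contact_force: [0.2, -0.7, -0.3]
gripper_width: -0.0001
t 7.5 tcp [ 0.429  -0.1717  0.1831] tray [-0.2594 -0.2043] F [ 0.2 -0.7 -0.3] w -0.0 turn to align -0.4
(-0.27, -0.215, 0.072) [11.11 -1.05 -1.08]
(np.float64(-0.2675), np.float64(-0.1482), 0.072) [11.09  5.63 -0.88]
(np.float64(-0.2551), np.float64(-0.1265), 0.072) [11.09  7.81  0.35]
(np.float64(-0.2453), np.float64(-0.1061), 0.072) [11.09  9.86  1.32]
(np.float64(-0.237), np.float64(-0.0933), 0.072) [11.09 11.14  2.14]
(np.float64(-0.2219), np.float64(-0.0756), 0.072) [11.09 12.92  3.64]
```

View pics/t6.png

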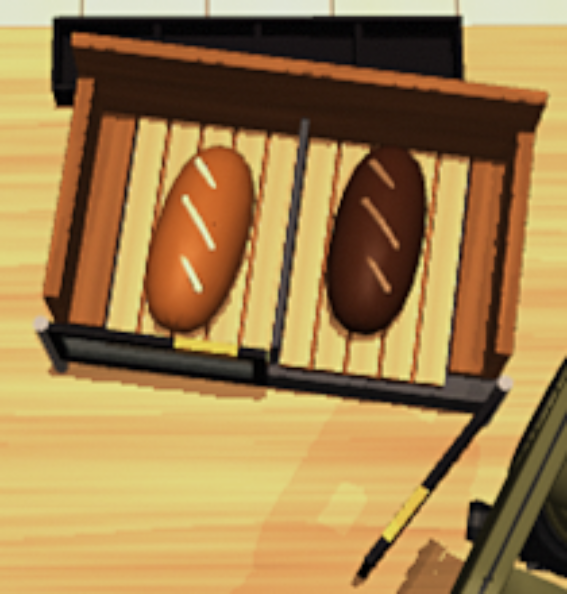

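The left gate is shut across the left bay (rail at y≈345 to 370). The hand is on the outer side of the right gate and the tongs are well clear.

```bash
python3 -m pendant '[{"xyz":[5,0,-0.5],"turn":0,"gripper":1},{"xyz":[9.5,1,-0.8],"turn":0,"gripper":1},{"xyz":[11,3,-0.8],"turn":0,"gripper":1},{"xyz":[11,5.5,-0.7],"turn":0,"gripper":1},{"xyz":[11,7.5,0.3],"turn":0,"gripper":1},{"xyz":[11,9.4,1.3],"turn":0,"gripper":1},{"xyz":[11,10.7,2.1],"turn":0,"gripper":1},{"xyz":[11,12.4,3.6],"turn":0,"gripper":1}]'
python3 - <<'E'
from h import *
from plant import vision
import cv2
plan(gate(-1,[.65,.5,.35,.2,.1,.04,0]))
cv2.imwrite("pics/s7.png",cv2.resize(vision.read_camera("scene")[130:400,230:560],None,fx=2.2,fy=2.2))
E
```

```text
t: 8.35
tcp_pos: [0.4826, -0.0483, 0.0721]
eef_rot: [0.705, 0.049, 0.705, -0.049]
contact_force: [-0.7, -0.2, 0.0]
gripper_width: 0.0001
t 8.35 tcp [ 0.4826 -0.0483  0.0721] tray [-0.2235 -0.0746] F [-0.7 -0.2  0. ] w 0.0 turn to align 0.1
(np.float64(-0.2219), np.float64(-0.0756), 0.072) [ 0.01 -0.1   0.16]
(np.float64(-0.204), np.float64(-0.0602), 0.072) [0.01 1.44 1.95]
(np.float64(-0.1836), np.float64(-0.0477), 0.072) [0.01 2.68 3.99]
(np.float64(-0.1611), np.float64(-0.0385), 0.072) [0.01 3.6  6.24]
(np.float64(-0.1453), np.float64(-0.0344), 0.072) [0.01 4.01 7.82]
(np.float64(-0.1356), np.float64(-0.0327), 0.072) [0.01 4.18 8.79]
(np.float64(-0.129), np.float64(-0.032), 0.072) [0.01 4.25 9.45]
```

View pics/s7.png

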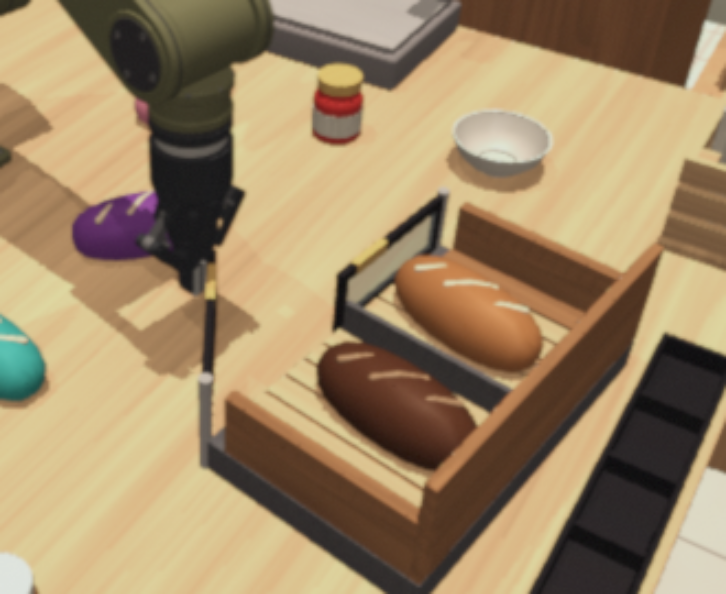

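The right gate is turning with the fingers behind its brass plate (210,285), and the left gate is still shut.

```bash
python3 -m pendant '[{"xyz":[0,1,1.9],"turn":0,"gripper":1},{"xyz":[0,2.2,4],"turn":0,"gripper":1},{"xyz":[0,3,6.2],"turn":0,"gripper":1},{"xyz":[0,3.4,7.8],"turn":0,"gripper":1},{"xyz":[0,3.5,8.8],"turn":0,"gripper":1},{"xyz":[0,3.5,9.4],"turn":0,"gripper":1},{"xyz":[0,3.5,9.6],"turn":0,"gripper":1},{"xyz":[0,3.5,9.6],"turn":0,"gripper":1}]'
python3 -m pendant '[{"xyz":[0,0,0.3],"turn":0,"gripper":1},{"xyz":[0,0,0.3],"turn":0,"gripper":1}]'
python3 - <<'E'
from h import *
plan(gate(-1,[0]))
E
```

```text
t: 9.2
tcp_pos: [0.5823, -0.0288, 0.0723]
eef_rot: [0.705, 0.049, 0.705, -0.05]
contact_force: [0.2, -0.0, -0.3]
gripper_width: 0.0001
t: 9.4
tcp_pos: [0.5836, -0.029, 0.0721]
eef_rot: [0.704, 0.05, 0.707, -0.049]
contact_force: [-6.5, 0.6, 4.7]
gripper_width: 0.0001
t 9.4 tcp [ 0.5836 -0.029   0.0721] tray [-0.1262 -0.0415] F [-6.5  0.6  4.7] w 0.0 turn to align -0.0
(np.float64(-0.129), np.float64(-0.032), 0.072) [ 0.01  0.95 -0.29]
```

```bash
python3 -m pendant '[{"xyz":[0,0,0.2],"turn":0,"gripper":1},{"xyz":[0,0,0.2],"turn":0,"gripper":1}]'
python3 -m pendant '[{"xyz":[0,0,-2],"turn":0,"gripper":1},{"xyz":[0,0,-5],"turn":0,"gripper":1},{"xyz":[-5,0,-7],"turn":0,"gripper":1},{"xyz":[-10,0,-9],"turn":0,"gripper":1},{"xyz":[-14,-5,-11],"turn":0,"gripper":1},{"xyz":[-14,-10,-13],"turn":0,"gripper":1},{"xyz":[-14,-15,-15],"turn":0,"gripper":1},{"xyz":[-14,-20,-15],"turn":0,"gripper":1}]'
python3 -m pendant '[{"xyz":[0,-5,0],"turn":0,"gripper":1},{"xyz":[0,-8,0],"turn":0,"gripper":1},{"xyz":[0,-8,0],"turn":0,"gripper":1},{"xyz":[0,-8,0],"turn":0,"gripper":1}]'
python3 - <<'E'
from h import *
from plant import vision
import cv2
plan([])
t=vision.read_camera("top");cv2.imwrite("pics/top8.png",t)
cv2.imwrite("pics/t8.png",cv2.resize(t[40:260,215:425],None,fx=2.7,fy=2.7))
cv2.imwrite("pics/s8.png",vision.read_camera("scene"))
E
```

```text
t: 9.6
tcp_pos: [0.5835, -0.029, 0.0721]
eef_rot: [0.702, 0.05, 0.709, -0.049]
contact_force: [-15.3, 1.7, 10.4]
gripper_width: -0.0001
t: 10.4
tcp_pos: [0.4162, -0.184, 0.2133]
eef_rot: [0.707, 0.049, 0.704, -0.05]
contact_force: [2.0, -0.6, -0.4]
gripper_width: -0.0005
t: 10.8
tcp_pos: [0.4059, -0.2624, 0.2117]
eef_rot: [0.705, 0.05, 0.705, -0.05]
contact_force: [0.1, 0.5, -0.5]
gripper_width: -0.0002
t 10.8 tcp [ 0.4059 -0.2624  0.2117] tray [-0.2697 -0.2973] F [ 0.1  0.5 -0.5] w -0.0 turn to align -0.1
```

View pics/t8.png

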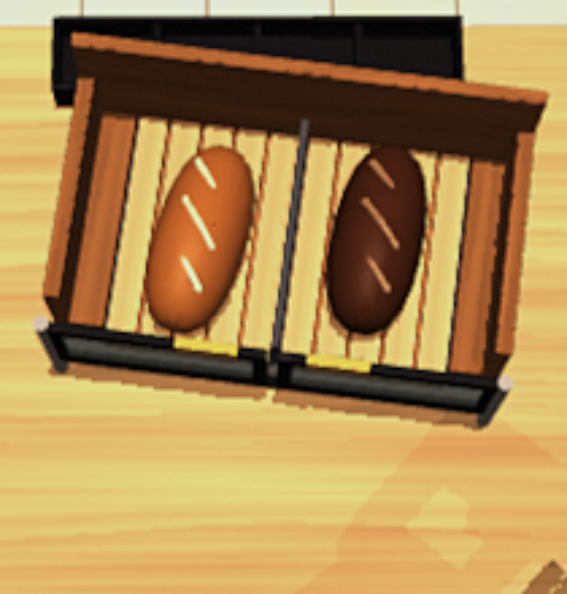

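View pics/s8.png

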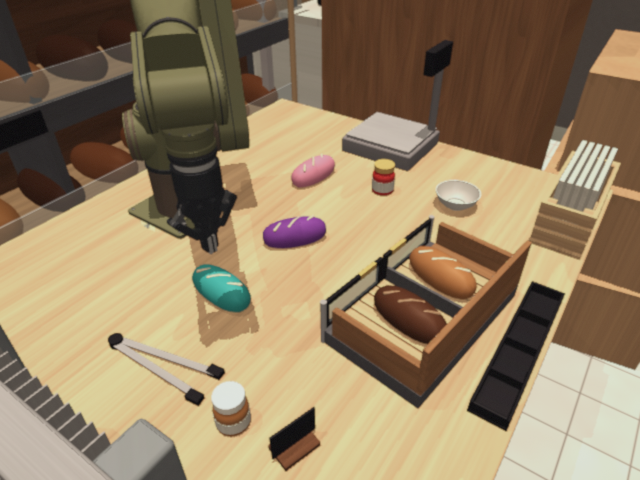

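Both gates lie in one line across the front, from post (42,325) to post (505,383), and their free ends meet at the divider. The loaf is inside and flat. The other things are where they were, and the hand is clear at a height of 0.21 m.

```bash
python3 - <<'E'
from plant import arm
print(arm.finish_job())
E
```

```text
the job is handed in; nothing more can be done
None
```

The tray is closed up and the job is handed in, at about 11 s on the robot's clock; the hand-in gives no verdict.

- **Loaf:** With the shut fingertips I pushed the light-brown loaf in the left bay straight back onto its board. In the top image its near end is at about x = -0.094 m in the tray's frame, about 16 mm behind the front edge and 8 mm past the -0.102 m limit. The finger position gave about -0.090 m, 4 mm further in, so the two estimates differ slightly.
- **Gates:** I swung both gates, left first, to their stops. At the stop the force rose to 20 N on the left and 15 N on the right without further motion. The fingers stopped at the same tray x (-0.126 m) for both. I did not measure the shut angles; the last images show both gates in one line across the front.
- **Surroundings:** In the last pictures the dark loaf, jars, bowl, tongs and card stand look unmoved, judged by eye. The hand is clear of everything at a height of 0.21 m, with no contact force.

No check failed.

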